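# Scoop soap-base cubes into the measuring jug

### The arm

A 6-joint arm with a two-finger parallel gripper is mounted at the origin on the work surface. World frame = base frame: x ahead of the robot, y to its left, z up, the work surface at z = 0. Lengths are in m, angles in rad, forces in N, time in s.
With the tool pointing down it reaches from about 0.3 to 0.85 m from the base axis. Payload 5.4 kg.
Tool frame: the origin (TCP) lies between the finger pads; the fingertips stand 22 mm ahead of it and the grasp point (between the pads) lies 3 mm ahead of it; z points along the fingers, y is the line along which they close (so a half turn about z gives the same grasp; the last joint's range is limited). The gripper opens to 85 mm and grips with 20 to 120 N. Pads are 22 mm wide; open, the fingers measure 114 mm over their backs; the gripper's body (76 mm by 85 mm) begins 54 mm behind the grasp point. The pads swing forward as they close: fully open they stand 13 mm farther back than shut.
Start: joints at [1.133, 0.158, 1.597, -0, 1.386, -0.21], TCP at [0.13, 0.56, 0.253] pointing down, gripper open.
Joint ranges: [-2.91, 2.91], [-0.94, 2.29], [0.18, 2.7], [-1.29, 4.43], [0.17, 2.64], [-3, 3]. Speed limits (rad/s): [2.57, 2.57, 3.14, 3.14, 3.14, 3.14].

### API

Orientations are given as [roll, pitch, yaw] about the fixed x, y, z axes, in that order (R = Rz(yaw) Ry(pitch) Rx(roll)).
In Python, from workcell import robot gives the robot as it stands.
- The arm moves only by the tool carry_out, never from a script. Its argument "deltas" is a list of rows, each an object with "dp": the shift along the world's x, y, z in m, a list of three; "yaw": the turn about the world's z in degrees; "jaw": the gripper command: -1 is fully open, 1 is shut, values between are in proportion. A call has 1 to 5 rows; each row is the pose to reach, as a shift and turn from the pose commanded when the call began; what a row does not reach only later rows make up. A row lasts 1/10 s, in which the tool goes at most 50 mm and 8.59 degrees, less where a joint would pass 70% of its speed; a pose out of reach is approached as far as the arm can. A call with a gripper value outside its range is refused whole. The fingers move at their own pace and stop on an object; "force" is the grip in N (left out, the last holds). Time passes only in rows, so rows that repeat a pose let the fingers close. It gives the time, the measured TCP pose, the force, the opening and the grip force at its end, in the units of the state.
- robot.read_state(): the state, without advancing time (a new reading comes with each control period).
- robot.get_image(name): name is "scene" or "top"; returns the picture (480x640x3 uint8, red, green, blue); there is no depth.
- robot.camera_model(name): a dict with "camera_matrix" (3x3 intrinsics, pixels), "eye" and "orientation" of the camera in the world. Camera axes: x right, y up, looking along -z (the intrinsics and any distortion apply to the point x, -y, -z); pixel columns grow to the right and rows downward; lengths in m; the calibration is good to about 2 mm. A picture is of the moment at which its call begins. camera_model takes no time and is no camera call.
- robot.sign_off(): hands the job in; it is judged then, once.
Trained networks look in the newest picture that a camera, given by its name, has taken for a name from the list of things; names that differ only in an ending like _2 or _b are one class to them, and where a whole thing is asked for, a point or a joint stands for the part that bears it (a point fixed in the world has none). Each returns a list of dicts, best first, with "conf" (0 to 1); they miss things now and then, are a little off and sometimes report something else, mostly with a low value. They report only what shows in the picture. A call takes as long as a camera call.
- robot.trace(camera, thing): "pixels" (480x640 bool, what is visible of it) and "uv" ([column, row] in pixels, amid what is visible of it).
- robot.place_of(camera, thing): "uv" ([column, row] in pixels: a listed point, or the origin of a listed thing).
The state is a dict: "t": time; "joint_positions": joint angles; "qd": joint speeds; "effort": joint torques, N m; "tool_pos": TCP position; "ee_rot": TCP orientation; "ft_force": force on the tool from outside, world axes, zero at the start; "torque": the same for the moment, N m; "gripper_width": finger opening in m; "grasp_force": force on a finger pad.
Only numpy, scipy, OpenCV 4.12 (cv2) and the standard library are available. Lean on these libraries where they do the work, as an engineer would, in place of code of your own. Each camera call takes 0.05 s, during which the arm holds its last target. There are 200 camera calls.

### The job

The scoop stands head-up with its handle inside the utensil block: take it out by the bowl, lay it on the bench mouth up and let go, then take it again by the handle. Scoop soap cubes with it from the long steel pan into the measuring jug on the scale, at least three in all, without spilling any and without touching the cubes with the gripper. Leave the jug upright on the scale and the bottle, the jar and the jar lid where they are, and finish with the scoop lying on the bench, touching nothing else.

Things in the scene. Friction and masses are not known exactly. Their poses are not given: they have to be found in the camera images.
- block: pale wooden utensil block, fixed, 140 (x) x 100 (y) x 125 mm high, origin under its centre. The scoop's handle stands upright in a square well (26 x 22 mm, 118 mm deep) 35 mm from the centre on the -x side; in the well 45 mm on the +x side a dark wooden spatula is fixed, reaching 90 mm above the block's top (z = 215 mm), 40 mm wide (y), 10 mm thick
- scoop: steel scoop, 0.16 kg; +x to the nose, +z out of the mouth, origin under the middle of the bowl's flat floor. Bowl x -46 to 46, 62 mm wide outside, sides 2 mm, floor 1.6 mm, open at top and nose; sides 3 mm high at the nose, rising straight to 38 mm at the back wall. Starts head-up in the block: handle vertical, so the bowl leans 20 degrees to the block's -x side, where its mouth faces
- scoop_nose (a point): middle of the lip, on the underside: x = +46 mm, z = 0 of the scoop. At the start it is the highest end; there the bowl can be taken across its 62 mm width
- scoop_handle (a point): middle of the straight blue handle, at x = -111, z = 44 mm of the scoop. The handle rises 20 degrees from the floor's plane, from (-61, 26) to its end at (-160, 62) in (x, z); 16 mm wide (y), 20 mm deep. Hidden in the well at the start; a 36 x 34 mm steel ferrule at its root rests on the block's top. The scoop lies stably on its floor, mouth up, handle clear of the bench
- scoop_bowl (a point): inside the bowl, 16 mm above its underside and midway along it
- pan: long shallow metal pan, fixed, on a thin black mat. Origin under the middle of its flat inner floor, 230 (x) x 76 mm at z = 5 mm; its -x end faces the robot. Walls lean outward: the far (+x) end 29 degrees from upright, the near end 17, the sides 11; rim at z = 60 mm, x -140 to 153, y -57 to 57 mm with the flange. The cubes start in one layer; the 120 mm of floor at the -x end are empty
- cube0: soap cube, 24 mm, edges rounded 7 mm, 12 g, slippery (friction about 0.22), cream, pink or honey coloured; origin at its centre
- cube1: soap cube, 24 mm, edges rounded 7 mm, 12 g, slippery (friction about 0.22), cream, pink or honey coloured; origin at its centre
- cube2: soap cube, 24 mm, edges rounded 7 mm, 12 g, slippery (friction about 0.22), cream, pink or honey coloured; origin at its centre
- cube3: soap cube, 24 mm, edges rounded 7 mm, 12 g, slippery (friction about 0.22), cream, pink or honey coloured; origin at its centre
- cube4: soap cube, 24 mm, edges rounded 7 mm, 12 g, slippery (friction about 0.22), cream, pink or honey coloured; origin at its centre
- cube5: soap cube, 24 mm, edges rounded 7 mm, 12 g, slippery (friction about 0.22), cream, pink or honey coloured; origin at its centre
- scale: white kitchen scale, fixed, 190 x 150 mm, glass platform 145 mm square with its top at z = 20 mm, centred 18 mm to the +x side of the origin (underside centre)
- jug: clear plastic measuring jug, loose, 0.18 kg, standing on the scale's platform; origin under its centre; 115 mm high, outside radius 50 mm at the bottom and 60 mm at the rim, wall 3 mm; its handle sticks out on its +y side to 96 mm from the axis, spout on -y
- jug_rim (a point): centre of the jug's mouth, 115 mm above its underside
- jug_mid (a point): inside the jug on its axis, 50 mm above its underside
- oil_bottle: small amber bottle with a black cap, radius 14.5 mm, 75 mm high, loose: a bystander; origin under its centre
- jar: orange-red jar with a brass lid, radius 33 mm, 80 mm high, loose: a bystander; origin under its centre
- jar_lid: brass jar lid lying on the bench, radius 35 mm, 10 mm high, loose: a bystander; origin under its centre

How it is judged:
On the way, in this order (a step that is already met when the one before it is completed fails the run):
1. the scoop is out of the block and lies on the bench, mouth up and let go (bowl centre under 30 mm, handle's middle under 80 mm high) (height (world z) of scoop_bowl below 0.03 m and height (world z) of scoop_handle below 0.08 m and angle between scoop's own z axis and vertical below 0.25 rad and contact force between the fingers and scoop below 0.05 N), for 0.2 s.
2. cubes are carried in the scoop, raised clear of the pan (a cube in the bowl more than 80 mm above the bench) (((distance between cube0 and scoop_bowl below 0.06 m and height (world z) of cube0 above 0.08 m) or (distance between cube1 and scoop_bowl below 0.06 m and height (world z) of cube1 above 0.08 m) or (distance between cube2 and scoop_bowl below 0.06 m and height (world z) of cube2 above 0.08 m) or (distance between cube3 and scoop_bowl below 0.06 m and height (world z) of cube3 above 0.08 m) or (distance between cube4 and scoop_bowl below 0.06 m and height (world z) of cube4 above 0.08 m) or (distance between cube5 and scoop_bowl below 0.06 m and height (world z) of cube5 above 0.08 m))), for 0.2 s.
At the end, for the whole second after the job is handed in: at least three cubes inside the jug; jug upright (within 0.1 rad) on the scale, its centre within 50 mm of the scale's origin; scoop released and still on the bench (bowl centre under 30 mm, handle's middle under 80 mm high), touching no pan, block, scale, jug or bystander (((distance between cube0 and jug_mid below 0.062 m and distance between cube1 and jug_mid below 0.062 m and distance between any of cube2, cube3, cube4, cube5 and jug_mid below 0.062 m) or (distance between any of cube0, cube1 and jug_mid below 0.062 m and distance between cube2 and jug_mid below 0.062 m and distance between any of cube3, cube4, cube5 and jug_mid below 0.062 m) or (distance between any of cube0, cube1, cube2 and jug_mid below 0.062 m and distance between cube3 and jug_mid below 0.062 m and distance between any of cube4, cube5 and jug_mid below 0.062 m) or (distance between any of cube0, cube1, cube2, cube3 and jug_mid below 0.062 m and distance between cube4 and jug_mid below 0.062 m and distance between cube5 and jug_mid below 0.062 m)) and angle between jug's own z axis and vertical below 0.1 rad and height (world z) of jug_rim above 0.125 m and horizontal distance between jug and scale below 0.05 m and height (world z) of scoop_bowl below 0.03 m and height (world z) of scoop_handle below 0.08 m and linear speed of scoop below 0.05 m/s and contact force between scoop and pan below 0.02 N and contact force between scoop and block below 0.02 N and contact force between scoop and scale below 0.02 N and contact force between scoop and jug below 0.02 N and contact force between scoop and oil_bottle below 0.02 N and contact force between scoop and jar below 0.02 N and contact force between scoop and jar_lid below 0.02 N).
It fails at once if the gripper touches a cube (contact force between any of the fingers, the arm and cube0 above 0.05 N or contact force between any of the fingers, the arm and cube1 above 0.05 N or contact force between any of the fingers, the arm and cube2 above 0.05 N or contact force between any of the fingers, the arm and cube3 above 0.05 N or contact force between any of the fingers, the arm and cube4 above 0.05 N or contact force between any of the fingers, the arm and cube5 above 0.05 N).
It fails at once if a cube is spilled: it lies on the bench (its centre under 14.5 mm; on the pan's floor it is at 17 mm) or touches the scale or the block (height (world z) of any of cube0, cube1, cube2, cube3, cube4, cube5 below 0.0145 m or contact force between any of cube0, cube1, cube2, cube3, cube4, cube5 and scale above 0.02 N or contact force between any of cube0, cube1, cube2, cube3, cube4, cube5 and block above 0.02 N).
It fails at once if the bottle, the jar or the jar lid is moved by more than 20 mm (distance of any of oil_bottle, jar, jar_lid from where it was at the start of the episode above 0.02 m).
It also fails if it takes over 72 s, if anything falls off the work surface, if the arm or the gripper's body presses on something with over 40 N, if the wrist force passes 120 N, or if a joint passes its speed limit or range.

## Working session

There is one attempt and no reset: what is moved stays moved. The work goes in short steps, Python scripts to look and compute and a tool call to move; the robot and the scene stay as the last step left them, time stands still between calls to the robot, and variables do not carry over. Pictures are saved under pics/ and viewed, at most 10 in all, crops included, and the job is handed in when it is done.

Besides the shell and the picture viewer there is one more tool, called after "Request:" as name([rows], argument=value, ...), one row to a line, values as JSON. carry_out: Moves the arm, as the interface text tells. Its arguments: {"type":"object","properties":{"deltas":{"type":"array"},"force":{"type":"number"}},"required":["deltas"]}

```bash
ls; mkdir -p pics; cat > h.py <<'E'
from workcell import robot
import numpy as np, cv2
def ray(cam,uv):
    m=robot.camera_model(cam);K=np.array(m["camera_matrix"],float);d=m.get("distortion")
    p=cv2.undistortPoints(np.array([[uv]],float),K,np.array(d,float) if d is not None else None)[0,0]
    R=np.array(m["orientation"],float)
    if R.shape!=(3,3):
        from scipy.spatial.transform import Rotation as Q
        R=Q.from_euler('xyz',R).as_matrix() if R.size==3 else Q.from_quat(R).as_matrix()
    return np.array(m["eye"],float),R@np.array([p[0],-p[1],-1.])
def atz(cam,uv,z):
    e,d=ray(cam,uv);return e+d*(z-e[2])/d[2]
def proj(cam,P):
    m=robot.camera_model(cam);K=np.array(m["camera_matrix"],float);R=np.array(m["orientation"],float)
    q=R.T@(np.array(P)-np.array(m["eye"]));q=K@np.array([q[0],-q[1],-q[2]]);return q[:2]/q[2]
def tri(P,Q):
    (a,d),(b,e)=P,Q;A=np.stack([d,-e],1);s=np.linalg.lstsq(A,b-a,rcond=None)[0]
    p,q=a+d*s[0],b+e*s[1];return (p+q)/2,np.linalg.norm(p-q)
def save(cam,name):
    im=robot.get_image(cam);cv2.imwrite("pics/"+name,im[...,::-1]);return im
E
python3 - <<'E'
from h import *
for c in("scene","top"):
    save(c,c+"0.png");print(c,robot.camera_model(c))
    for n in"block scoop scoop_nose pan scale jug jug_rim oil_bottle jar jar_lid cube0".split():
        r=robot.place_of(c,n);print(n,[(np.round(x["uv"],0).tolist(),round(x["conf"],2)) for x in r[:6]])
print(robot.read_state())
E
```

```text
pics
scene {'camera_matrix': array([[461.86202568,   0.        , 318.51912053],
       [  0.        , 461.86202568, 242.34578353],
       [  0.        ,   0.        ,   1.        ]]), 'eye': array([ 0.97497098, -0.37709233,  0.89516937]), 'orientation': array([0.64790013, 0.00486998, 0.78173527])}
block [([387.0, 199.0], 0.58)]
scoop [([393.0, 134.0], 0.9)]
scoop_nose [([386.0, 116.0], 0.89), ([450.0, 240.0], 0.41)]
pan [([305.0, 322.0], 0.77)]
scale []
jug [([171.0, 352.0], 0.82), ([393.0, 137.0], 0.35)]
jug_rim [([157.0, 324.0], 0.67), ([391.0, 137.0], 0.41)]
oil_bottle [([297.0, 392.0], 0.5)]
jar [([431.0, 267.0], 0.81), ([156.0, 327.0], 0.37)]
jar_lid [([452.0, 238.0], 0.82)]
cube0 [([350.0, 335.0], 0.71), ([315.0, 331.0], 0.7), ([326.0, 321.0], 0.57), ([327.0, 337.0], 0.56), ([340.0, 348.0], 0.49), ([338.0, 324.0], 0.46)]
top {'camera_matrix': array([[529.91132288,   0.        , 321.0287673 ],
       [  0.        , 529.91132288, 245.60712711],
       [  0.        ,   0.        ,   1.        ]]), 'eye': array([ 0.408529  , -0.00901285,  1.3012041 ]), 'orientation': array([ 0.1672
[... 480 characters left out ...]
347.0, 235.0], 0.45)]
{'t': 1.2, 'joint_positions': array([ 1.13292204e+00,  1.58415593e-01,  1.59700105e+00,  7.76242609e-06,
        1.38619083e+00, -2.10126478e-01]), 'qd': array([-0.00043114, -0.00012228,  0.00034945, -0.00126189,  0.0011317 ,
       -0.00093331]), 'effort': array([ 9.15278397e-04, -3.95992327e+01, -3.31712008e+01, -7.91595994e-05,
        4.34825688e-05, -2.45417220e-05]), 'tool_pos': array([0.1298529 , 0.560131  , 0.25328985]), 'ee_rot': array([-3.14157976e+00, -1.05520844e-05,  2.91384342e+00]), 'ft_force': array([ 0.18368895,  0.60645373, -0.28590744]), 'torque': array([-0.04930392,  0.0045454 ,  0.0117614 ]), 'grasp_force': 0.0, 'gripper_width': 0.08531064702466228}
```

View pics/scene0.png

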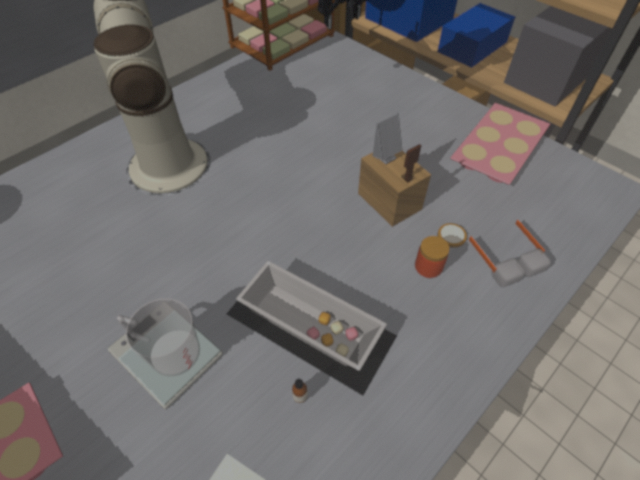

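View pics/top0.png

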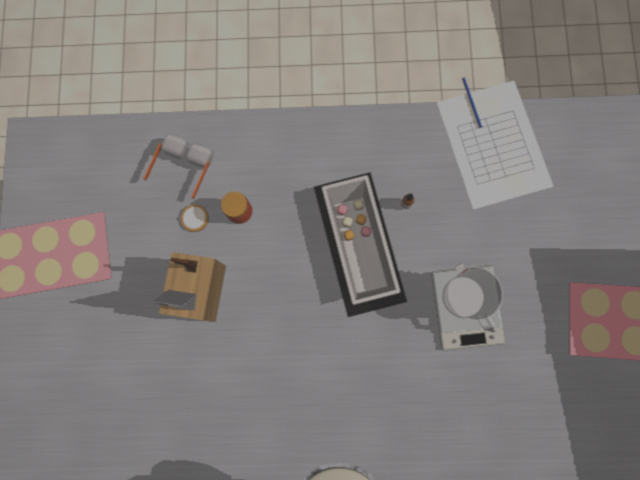

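```bash
sed -i 's/R=np.array(m\["orientation"\],float);q=0/&/; s/^def atz/def Rm(cam):\n    from scipy.spatial.transform import Rotation as Q\n    return Q.from_euler("xyz",robot.camera_model(cam)["orientation"]).as_matrix()\ndef atz/; s/K=np.array(m\["camera_matrix"\],float);R=np.array(m\["orientation"\],float)$/K=np.array(m["camera_matrix"],float);R=Rm(cam)/' h.py
python3 - <<'E'
from h import *
U={"block":((387,199),(202,295)),"nose":((386,116),(166,301)),"pan":((305,322),(362,243)),"jug":((171,352),(463,297)),"rim":((157,324),(478,288)),"bottle":((297,392),(405,204)),"jar":((431,267),(239,209)),"lid":((452,238),(197,217))}
for k,(a,b) in U.items():
    p,e=tri(ray("scene",a),ray("top",b));print(k,p.round(3),round(e,3),"top@z",atz("top",b,.235 if k=="nose" else .135 if k=="rim" else .0).round(3)[:2])
# pan rim corners top (outer flange), z=.06
for uv in[(321,184),(370,176),(399,293),(350,303)]:print("panrim",atz("top",uv,.06).round(3))
# via traces
for n,z in(("pan",.06),("block",.125),("scoop",.2),("scale",.02),("jug",.1)):
    r=robot.trace("top",n) if 1 else 0
    if not r:
        robot.get_image("top");r=robot.trace("top",n)
    if r:
        m=r[0]["pixels"].astype(np.uint8);c=max(cv2.findContours(m,0,2)[0],key=cv2.contourArea)
        q=cv2.boxPoints(cv2.minAreaRect(c));print(n,r[0]["conf"],[atz("top",x,z).round(3)[:2].tolist() for x in q])
for uv in[(162,315),(165,255),(218,262),(213,320)]:print("blk",uv,atz("top",uv,.125).round(3))
im=cv2.imread("pics/top0.png");cv2.imwrite("pics/c0.png",np.hstack([cv2.resize(im[235:335,140:240],(400,400),interpolation=2),cv2.resize(im[250:360,420:530],(400,400),interpolation=2)]))
E
```

```text
block [ 0.517  0.33  -0.006] 0.006 top@z [0.515 0.326]
nose [0.483 0.334 0.24 ] 0.007 top@z [0.485 0.338]
pan [ 0.63  -0.075  0.011] 0.003 top@z [ 0.633 -0.074]
jug [ 0.49  -0.313  0.018] 0.007 top@z [ 0.492 -0.314]
rim [ 0.501 -0.312  0.153] 0.001 top@z [ 0.502 -0.316]
bottle [ 0.726 -0.187  0.005] 0.006 top@z [ 0.729 -0.185]
jar [ 0.731  0.235 -0.003] 0.002 top@z [0.73  0.234]
lid [ 0.715  0.344 -0.007] 0.002 top@z [0.712 0.341]
panrim [0.771 0.023 0.06 ]
panrim [ 0.787 -0.096  0.06 ]
panrim [ 0.502 -0.152  0.06 ]
panrim [ 0.482 -0.038  0.06 ]
pan 0.71 [[0.765, 0.044], [0.801, -0.102], [0.481, -0.171], [0.447, -0.032]]
block 0.85 [[0.468, 0.391], [0.61, 0.367], [0.581, 0.236], [0.44, 0.263]]
scoop 0.68 [[0.483, 0.376], [0.518, 0.371], [0.501, 0.282], [0.466, 0.288]]
scale 0.85 [[0.553, -0.236], [0.571, -0.387], [0.378, -0.4], [0.36, -0.253]]
jug 0.85 [[0.468, -0.228], [0.578, -0.288], [0.51, -0.414], [0.403, -0.353]]
blk (162, 315) [0.462 0.383 0.125]
blk (165, 255) [0.597 0.379 0.125]
blk (218, 262) [0.578 0.258 0.125]
blk (213, 320) [0.448 0.268 0.125]
```

View pics/c0.png

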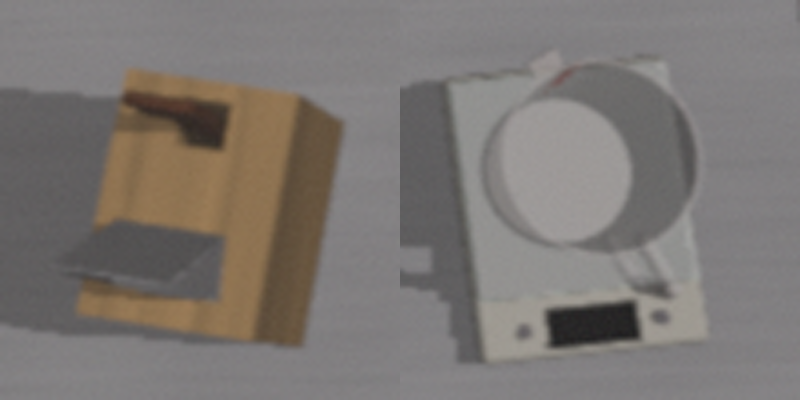

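```bash
python3 - <<'E'
from h import *
q=[atz("top",(140+u/4,235+v/4),.125)[:2] for u,v in[(125,70),(300,97),(255,340),(78,315)]]
q=np.array(q);c=q.mean(0);print(q.round(3),c)
d=(q[0]-q[3]+q[1]-q[2])/2;e=(q[0]-q[1]+q[3]-q[2])/2;print("x",np.linalg.norm(d),np.degrees(np.arctan2(d[1],d[0])),"y",np.linalg.norm(e),np.degrees(np.arctan2(e[1],e[0]))-90)
y=np.arctan2(d[1],d[0]);print("nose",c-.047*np.array([np.cos(y),np.sin(y)]))
# nose lip corners in crop, z~.237
for uv in[(62,268),(180,285),(120,222),(222,238)]:print(uv,atz("top",(140+uv[0]/4,235+uv[1]/4),.237).round(3))
E
```

```text
[[0.603 0.365]
 [0.584 0.265]
 [0.449 0.289]
 [0.465 0.388]] [0.52527115 0.32669752]
x 0.13835747252839625 -9.825233417831504 y 0.10125137328740262 -9.892565571265763
nose [0.47896051 0.33471776]
(62, 268) [0.484 0.359 0.237]
(180, 285) [0.474 0.299 0.237]
(120, 222) [0.506 0.33  0.237]
(222, 238) [0.497 0.278 0.237]
```

Request:
carry_out([
  {"dp":[0.03,-0.02,0.045],"yaw":0,"jaw":-1},
  {"dp":[0.07,-0.045,0.05],"yaw":3,"jaw":-1},
  {"dp":[0.11,-0.07,0.05],"yaw":3,"jaw":-1},
  {"dp":[0.15,-0.097,0.05],"yaw":3,"jaw":-1},
  {"dp":[0.19,-0.123,0.05],"yaw":3,"jaw":-1},
])

```text
t: 1.95
tool_pos: [0.3213, 0.4359, 0.3036]
ee_rot: [3.141, 0.0, 2.966]
ft_force: [0.1, 0.9, 0.1]
gripper_width: 0.0853
grasp_force: 0.0
```

Request:
carry_out([
  {"dp":[0.04,-0.026,0],"yaw":0,"jaw":-1},
  {"dp":[0.08,-0.053,0],"yaw":0,"jaw":-1},
  {"dp":[0.12,-0.08,0],"yaw":0,"jaw":-1},
  {"dp":[0.16,-0.106,0],"yaw":0,"jaw":-1},
  {"dp":[0.16,-0.106,0],"yaw":0,"jaw":-1},
])

```text
t: 2.45
tool_pos: [0.4839, 0.3275, 0.3029]
ee_rot: [-3.14, 0.001, 2.96]
ft_force: [-1.1, 0.4, 0.7]
gripper_width: 0.0851
grasp_force: 0.0
```

```bash
python3 - <<'E'
from h import *
s=robot.read_state();print(s["tool_pos"],s["ee_rot"],s["t"])
a=save("scene","s1.png");b=save("top","t1.png")
for n in("scoop_nose","scoop"):
    A=robot.place_of("scene",n);B=robot.place_of("top",n)
    print(n,[(x["uv"],x["conf"]) for x in A[:2]],[(x["uv"],x["conf"]) for x in B[:2]])
    if A and B:print(tri(ray("scene",A[0]["uv"]),ray("top",B[0]["uv"])))
cv2.imwrite("pics/c1.png",np.hstack([cv2.resize(a[60:210,310:460,::-1],(400,400)),cv2.resize(b[220:340,120:240,::-1],(400,400))]))
E
```

```text
[0.48390796 0.32747071 0.30287415] [-3.14034744e+00  1.49145809e-03  2.95981590e+00] 2.45
scoop_nose [([448.2, 239.3], 0.7), ([386.1, 114.1], 0.63)] [([168.0, 301.5], 0.65)]
(array([ 0.5706122 ,  0.56198697, -0.3521228 ]), np.float64(0.11446686429694362))
scoop [([393.9, 136.2], 0.82), ([389.4, 202.8], 0.68)] [([173.6, 295.8], 0.76)]
(array([0.50106398, 0.33989033, 0.18802666]), np.float64(0.005411339419257696))
```

View pics/c1.png

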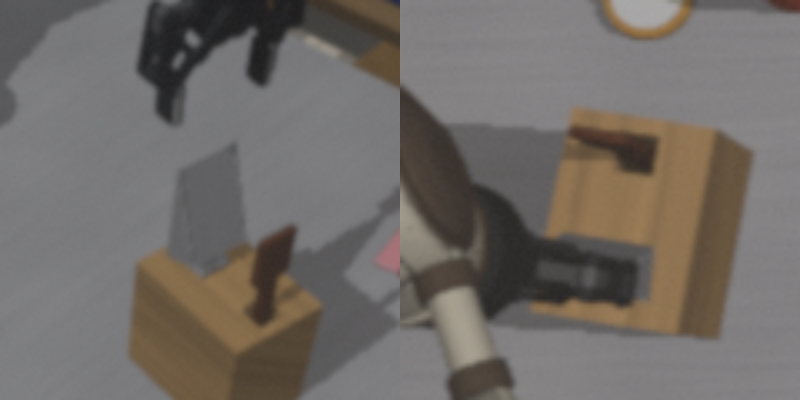

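Request:
carry_out([
  {"dp":[-0.003,0.003,-0.02],"yaw":0,"jaw":-1},
  {"dp":[-0.003,0.003,-0.045],"yaw":0,"jaw":-1},
  {"dp":[-0.003,0.003,-0.068],"yaw":0,"jaw":-1},
  {"dp":[-0.003,0.003,-0.068],"yaw":0,"jaw":-1},
])

```text
t: 3.15
tool_pos: [0.4739, 0.3341, 0.2316]
ee_rot: [-3.138, -0.006, 2.968]
ft_force: [0.1, -1.1, -0.7]
gripper_width: 0.0852
grasp_force: 0.0
```

Request:
carry_out([
  {"dp":[0,0,0],"yaw":0,"jaw":1},
  {"dp":[0,0,0],"yaw":0,"jaw":1},
  {"dp":[0,0,0],"yaw":0,"jaw":1},
  {"dp":[0,0,0],"yaw":0,"jaw":1},
  {"dp":[0,0,0],"yaw":0,"jaw":1},
], force=40)

```text
t: 3.65
tool_pos: [0.4777, 0.3349, 0.2377]
ee_rot: [3.139, 0.003, 2.966]
ft_force: [-1.6, 1.5, 6.6]
gripper_width: 0.0597
grasp_force: 43.7
```

Request:
carry_out([
  {"dp":[0,0,0.02],"yaw":0,"jaw":1},
  {"dp":[0,0,0.05],"yaw":0,"jaw":1},
  {"dp":[0,0,0.085],"yaw":0,"jaw":1},
  {"dp":[0,0,0.125],"yaw":0,"jaw":1},
  {"dp":[0,0,0.14],"yaw":0,"jaw":1},
])

```text
t: 4.15
tool_pos: [0.478, 0.3346, 0.3802]
ee_rot: [3.138, 0.006, 2.966]
ft_force: [0.1, 0.4, -1.2]
gripper_width: 0.0602
grasp_force: 44.0
```

```bash
python3 - <<'E'
from h import *
s=robot.read_state();print(s["tool_pos"],s["gripper_width"],s["grasp_force"],s["ft_force"])
a=save("scene","s2.png");cv2.imwrite("pics/c2.png",cv2.resize(a[20:240,270:500,::-1],(460,440)))
E
```

```text
[0.47799857 0.3345549  0.38021419] 0.06021684796592194 44.022512370720506 [ 0.10992384  0.40941666 -1.16464858]
```

View pics/c2.png

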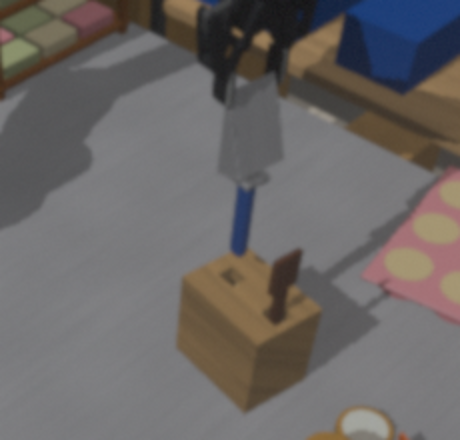

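Request:
carry_out([
  {"dp":[-0.02,-0.035,0],"yaw":3,"jaw":1},
  {"dp":[-0.042,-0.076,0],"yaw":6,"jaw":1},
  {"dp":[-0.064,-0.117,0],"yaw":10,"jaw":1},
  {"dp":[-0.086,-0.158,0],"yaw":10,"jaw":1},
  {"dp":[-0.103,-0.19,-0.02],"yaw":10,"jaw":1},
])

```text
t: 4.7
tool_pos: [0.3733, 0.1426, 0.3553]
ee_rot: [-3.141, 0.003, 3.141]
ft_force: [0.8, 0.1, -1.3]
gripper_width: 0.0599
grasp_force: 44.3
```

Request:
carry_out([
  {"dp":[-0.01,-0.015,-0.03],"yaw":0,"jaw":1},
  {"dp":[-0.015,-0.025,-0.07],"yaw":0,"jaw":1},
  {"dp":[-0.015,-0.025,-0.105],"yaw":0,"jaw":1},
  {"dp":[-0.015,-0.025,-0.12],"yaw":0,"jaw":1},
  {"dp":[-0.015,-0.025,-0.12],"yaw":0,"jaw":1},
])

```text
t: 5.2
tool_pos: [0.356, 0.119, 0.2308]
ee_rot: [-3.142, -0.009, 3.14]
ft_force: [-1.1, 0.2, -2.1]
gripper_width: 0.0597
grasp_force: 44.3
```

```bash
python3 - <<'E'
from h import *
s=robot.read_state();print(s["tool_pos"],s["ee_rot"],s["gripper_width"],s["grasp_force"],s["ft_force"])
for c in("scene","top"):
    robot.get_image(c)
    for n in("scoop_nose","scoop_handle","scoop_bowl"):
        print(c,n,[(x["uv"],x["conf"]) for x in robot.place_of(c,n)[:2]])
E
```

```text
[0.35598368 0.11896295 0.23083512] [-3.14152659 -0.0085789   3.14027527] 0.059738267442901956 44.26155685912818 [-1.07624122  0.24393171 -2.06714506]
scene scoop_nose [([280.0, 142.3], 0.78)]
scene scoop_handle [([286.7, 194.4], 0.83), ([158.2, 325.9], 0.16)]
scene scoop_bowl [([282.7, 158.3], 0.78)]
top scoop_nose []
top scoop_handle []
top scoop_bowl [([367.0, 231.8], 0.36)]
```

Request:
carry_out([
  {"dp":[0,0,-0.005],"yaw":0,"jaw":1},
  {"dp":[0,0,-0.01],"yaw":0,"jaw":1},
  {"dp":[0,0,-0.013],"yaw":0,"jaw":1},
])

```text
t: 5.9
tool_pos: [0.3585, 0.1191, 0.2215]
ee_rot: [-3.142, -0.001, 3.141]
ft_force: [-0.9, 1.0, -1.3]
gripper_width: 0.0603
grasp_force: 44.3
```

```bash
python3 - <<'E'
from h import *
s=robot.read_state();print(s["tool_pos"],s["ft_force"])
robot.get_image("scene")
for n in("scoop_nose","scoop_handle"):
    e,d=ray("scene",robot.place_of("scene",n)[0]["uv"]);print(n,e+d*(.119-e[1])/d[1])
E
```

```text
[0.35852731 0.11913321 0.22153118] [-0.91809366  1.00591297 -1.28521567]
scoop_nose [0.35495058 0.119      0.20232755]
scoop_handle [0.36659587 0.119      0.05041211]
```

Request:
carry_out([
  {"dp":[0,0,-0.006],"yaw":0,"jaw":1},
  {"dp":[0.018,0,-0.007],"yaw":0,"jaw":1},
  {"dp":[0.035,0,-0.007],"yaw":0,"jaw":1},
  {"dp":[0.053,0,-0.009],"yaw":0,"jaw":1},
  {"dp":[0.07,0,-0.012],"yaw":0,"jaw":1},
], force=25)

```text
t: 6.55
tool_pos: [0.4315, 0.1191, 0.2124]
ee_rot: [3.142, 0.005, 3.141]
ft_force: [-0.1, 0.0, 5.0]
gripper_width: 0.0598
grasp_force: 47.1
```

```bash
python3 - <<'E'
from h import *
s=robot.read_state();print(s["tool_pos"],s["ft_force"],s["grasp_force"])
robot.get_image("scene")
for n in("scoop_nose","scoop_handle"):
    e,d=ray("scene",robot.place_of("scene",n)[0]["uv"]);print(n,e+d*(.119-e[1])/d[1])
E
```

```text
[0.43146333 0.11913693 0.21243196] [-0.09328214  0.02467982  4.99512904] 47.09014289081097
scoop_nose [0.43019115 0.119      0.2077372 ]
scoop_handle [0.3946719  0.119      0.04977027]
```

Request:
carry_out([
  {"dp":[0.03,0,-0.011],"yaw":0,"jaw":1},
  {"dp":[0.062,0,-0.028],"yaw":0,"jaw":1},
  {"dp":[0.089,0,-0.05],"yaw":0,"jaw":1},
  {"dp":[0.112,0,-0.077],"yaw":0,"jaw":1},
  {"dp":[0.13,0,-0.107],"yaw":0,"jaw":1},
])

```text
t: 7.2
tool_pos: [0.5621, 0.119, 0.1041]
ee_rot: [3.142, 0.005, 3.14]
ft_force: [1.6, -0.2, 1.1]
gripper_width: 0.06
grasp_force: 54.3
```

Request:
carry_out([
  {"dp":[0.006,0,-0.016],"yaw":0,"jaw":1},
  {"dp":[0.012,0,-0.033],"yaw":0,"jaw":1},
  {"dp":[0.017,0,-0.053],"yaw":0,"jaw":1},
  {"dp":[0.02,0,-0.06],"yaw":0,"jaw":1},
])

```text
t: 7.6
tool_pos: [0.5785, 0.119, 0.0419]
ee_rot: [-3.142, -0.002, 3.141]
ft_force: [-1.7, 0.4, 3.2]
gripper_width: 0.0599
grasp_force: 49.9
```

```bash
python3 - <<'E'
from h import *
s=robot.read_state();print(s["tool_pos"],s["ft_force"],s["grasp_force"])
robot.get_image("scene")
for n in("scoop_nose","scoop_handle"):
    e,d=ray("scene",robot.place_of("scene",n)[0]["uv"]);print(n,e+d*(.119-e[1])/d[1])
E
```

```text
[0.57847505 0.11902309 0.04191068] [-1.67963465  0.41185539  3.20761673] 49.875329956412315Traceback (most recent call last):
  File "<stdin>", line 5, in <module>
IndexError: list index out of range
```

Request:
carry_out([
  {"dp":[0.002,0,-0.006],"yaw":0,"jaw":1},
  {"dp":[0.003,0,-0.012],"yaw":0,"jaw":1},
  {"dp":[0.003,0,-0.012],"yaw":0,"jaw":-1},
  {"dp":[0.003,0,-0.012],"yaw":0,"jaw":-1},
  {"dp":[0.003,0,-0.012],"yaw":0,"jaw":-1},
])

```text
t: 8.2
tool_pos: [0.5817, 0.1191, 0.0313]
ee_rot: [-3.142, -0.0, 3.141]
ft_force: [-0.4, -0.7, -1.0]
gripper_width: 0.0857
grasp_force: 0.0
```

Request:
carry_out([
  {"dp":[0,0,0],"yaw":0,"jaw":-1},
  {"dp":[0,0,0.03],"yaw":0,"jaw":-1},
  {"dp":[0,0,0.08],"yaw":0,"jaw":-1},
  {"dp":[-0.03,0,0.12],"yaw":0,"jaw":-1},
  {"dp":[-0.07,0,0.15],"yaw":0,"jaw":-1},
])

```text
t: 8.7
tool_pos: [0.5133, 0.1189, 0.1849]
ee_rot: [-3.142, 0.005, 3.14]
ft_force: [0.6, -0.4, 0.7]
gripper_width: 0.0853
grasp_force: 0.0
```

```bash
python3 - <<'E'
from h import *
s=robot.read_state();print(s["tool_pos"],s["ft_force"])
P={}
for c in("scene","top"):
    save(c,c+"3.png")
    for n in("scoop_nose","scoop_handle","scoop_bowl"):
        r=robot.place_of(c,n);print(c,n,[(x["uv"],x["conf"]) for x in r[:2]])
        if r:P[c,n]=ray(c,r[0]["uv"])
for n,z in(("scoop_nose",0),("scoop_handle",.044),("scoop_bowl",.016)):
    print(n,*[(e+d*(z-e[2])/d[2]).round(3) for (c,k),(e,d) in P.items() if k==n])
a=cv2.imread("pics/scene3.png");cv2.imwrite("pics/c3.png",cv2.resize(a[80:380,180:480],(600,600)))
E
```

```text
[0.51331568 0.11887556 0.1848641 ] [ 0.5984609  -0.42281735  0.69133153]
scene scoop_nose [([315.7, 334.1], 0.72), ([351.1, 262.3], 0.56)]
scene scoop_handle [([308.1, 214.0], 0.65), ([350.3, 261.1], 0.23)]
scene scoop_bowl [([339.0, 245.8], 0.95), ([348.2, 259.6], 0.46)]
top scoop_nose []
top scoop_handle [([470.2, 297.1], 0.47), ([196.7, 216.6], 0.42)]
top scoop_bowl []
scoop_nose [ 0.662 -0.076  0.   ]
scoop_handle [0.439 0.121 0.044] [ 0.489 -0.32   0.044]
scoop_bowl [0.545 0.119 0.016]
```

View pics/c3.png

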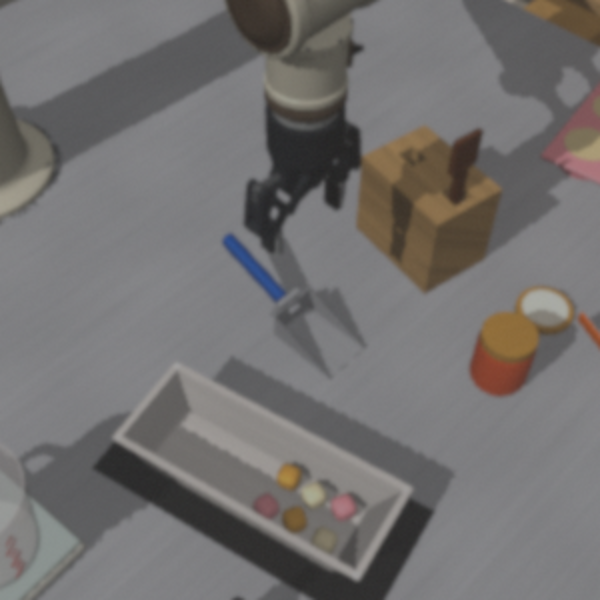

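Request:
carry_out([
  {"dp":[-0.048,0,0],"yaw":0,"jaw":-1},
  {"dp":[-0.096,0,-0.02],"yaw":0,"jaw":-1},
  {"dp":[-0.096,0,-0.065],"yaw":0,"jaw":-1},
  {"dp":[-0.096,0.001,-0.11],"yaw":0,"jaw":-1},
  {"dp":[-0.096,0.001,-0.131],"yaw":0,"jaw":-1},
])

```text
t: 9.6
tool_pos: [0.4127, 0.1201, 0.0461]
ee_rot: [-3.142, -0.007, 3.141]
ft_force: [-0.6, 0.3, 0.3]
gripper_width: 0.0857
grasp_force: 0.0
```

Request:
carry_out([
  {"dp":[0,0,0],"yaw":0,"jaw":1},
  {"dp":[0,0,0],"yaw":0,"jaw":1},
  {"dp":[0,0,0],"yaw":0,"jaw":1},
  {"dp":[0,0,0],"yaw":0,"jaw":1},
  {"dp":[0,0,0],"yaw":0,"jaw":1},
], force=20)

```text
t: 10.1
tool_pos: [0.4169, 0.1201, 0.0514]
ee_rot: [-3.142, 0.002, 3.141]
ft_force: [0.9, 0.2, 0.8]
gripper_width: 0.0155
grasp_force: 26.9
```

Request:
carry_out([
  {"dp":[0,0,0],"yaw":0,"jaw":1},
  {"dp":[0,0,0],"yaw":0,"jaw":1},
  {"dp":[0,0,0],"yaw":0,"jaw":1},
])

```text
t: 10.4
tool_pos: [0.4167, 0.1201, 0.0509]
ee_rot: [-3.142, 0.002, 3.141]
ft_force: [0.3, -0.9, 3.9]
gripper_width: 0.0154
grasp_force: 27.2
```

```bash
cat >> h.py <<'E'
def pose(y=None,names=("scoop_nose","scoop_handle","scoop_bowl")):
    s=robot.read_state();print(s["t"],s["tool_pos"].round(4),s["ft_force"].round(1),s["grasp_force"].round(1),s["gripper_width"].round(4));y=y if y is not None else s["tool_pos"][1]
    robot.get_image("scene")
    for n in names:
        for x in robot.place_of("scene",n)[:2]:
            e,d=ray("scene",x["uv"]);print(n,round(x["conf"],2),(e+d*(y-e[1])/d[1]).round(4),np.round(x["uv"]))
E
python3 -c "
from h import *
pose()"
```

```text
Traceback (most recent call last):
  File "h.py", line 25, in pose
    s=robot.read_state();print(s["t"],s["tool_pos"].round(4),s["ft_force"].round(1),s["grasp_force"].round(1),s["gripper_width"].round(4));y=y if y is not None else s["tool_pos"][1]
                                                                                    ^^^^^^^^^^^^^^^^^^^^^^
AttributeError: 'float' object has no attribute 'round'
```

Gripped on the handle. Lift slightly at low force and see whether it pivots.

Request:
carry_out([
  {"dp":[0,0,0.01],"yaw":0,"jaw":1},
  {"dp":[0,0,0.025],"yaw":0,"jaw":1},
  {"dp":[0,0,0.04],"yaw":0,"jaw":1},
  {"dp":[0,0,0.04],"yaw":0,"jaw":1},
  {"dp":[0,0,0.04],"yaw":0,"jaw":1},
])

```text
t: 10.9
tool_pos: [0.4154, 0.1202, 0.09]
ee_rot: [3.142, -0.001, 3.141]
ft_force: [0.4, 0.6, -2.3]
gripper_width: 0.0156
grasp_force: 26.6
```

```bash
sed -i 's/s\["grasp_force"\].round(1),s\["gripper_width"\].round(4)/s["grasp_force"],s["gripper_width"]/' h.py
python3 -c "
from h import *
pose()"
```

```text
10.9 [0.4154 0.1202 0.09  ] [ 0.4  0.6 -2.3] 26.561589539051056 0.015583979376659408
scoop_nose 0.66 [0.5785 0.1202 0.0223] [350. 252.]
scoop_nose 0.52 [0.7716 0.1202 0.1641] [428. 266.]
scoop_handle 0.8 [0.4347 0.1202 0.0899] [306. 200.]
scoop_bowl 0.62 [0.5379 0.1202 0.0437] [338. 237.]
```

Request:
carry_out([
  {"dp":[0,0,0.0],"yaw":0,"jaw":1},
  {"dp":[0,0,0.0],"yaw":0,"jaw":1},
  {"dp":[0,0,0.0],"yaw":0,"jaw":1},
  {"dp":[0,0,0],"yaw":0,"jaw":1},
  {"dp":[0,0,0],"yaw":0,"jaw":1},
])

```text
t: 11.6
tool_pos: [0.4159, 0.1201, 0.0903]
ee_rot: [3.142, -0.0, 3.141]
ft_force: [-0.1, -0.1, -1.5]
gripper_width: 0.0157
grasp_force: 26.6
```

```bash
python3 -c "
from h import *
pose()"
```

```text
11.6 [0.4159 0.1201 0.0903] [-0.1 -0.1 -1.5] 26.561928391456604 0.015688678942373677
scoop_nose 0.66 [0.5823 0.1201 0.0275] [351. 252.]
scoop_nose 0.64 [ 0.5802  0.1201 -0.5007] [342. 347.]
scoop_handle 0.68 [0.435  0.1201 0.0866] [306. 201.]
scoop_handle 0.34 [ 0.3257  0.1201 -1.4725] [299. 394.]
scoop_bowl 0.88 [0.5425 0.1201 0.0483] [339. 237.]
```

```bash
python3 - <<'E'
from h import *
a=np.radians(11.6);o=np.array([.629,-.068]);R=np.array([[np.cos(a),np.sin(a)],[-np.sin(a),np.cos(a)]])
S={c:[] for c in("scene","top")}
for c in S:
    robot.get_image(c);r=robot.place_of(c,"cube0");S[c]=[x["uv"] for x in r if x["conf"]>.15]
    t=robot.trace(c,"cube0");S[c+"t"]=[x["uv"] for x in t if x["conf"]>.15]
for c,l in S.items():
    for uv in l:print(c,np.round(uv),(1e3*R@(atz(c[:5].rstrip('t') if c!="top" and c!="topt" else "top",uv,.017)[:2]-o)).round())
P=[np.degrees(np.arctan2(*(R@(0,0))))]
# pan floor corners / rim by image, whole picture crop for viewing
im=cv2.imread("pics/top0.png");cv2.imwrite("pics/c4.png",cv2.resize(im[165:325,300:420],(600,800),interpolation=2)[:800,:600])
sc=cv2.imread("pics/scene0.png");x=cv2.resize(sc[255:375,225:395],(510,360),interpolation=2);y=cv2.resize(im[165:325,305:415],(275,400),interpolation=2)
z=np.zeros((400,785,3),np.uint8);z[:360,:510]=x;z[:,510:]=y;cv2.imwrite("pics/c4.png",z)
E
```

```text
Traceback (most recent call last):
RuntimeError: dictionary changed size during iteration
```

```bash
python3 - <<'E'
from h import *
a=np.radians(11.6);o=np.array([.629,-.068]);R=np.array([[np.cos(a),np.sin(a)],[-np.sin(a),np.cos(a)]])
for c in("scene","top"):
    robot.get_image(c)
    for f in(robot.place_of,robot.trace):
        for x in f(c,"cube0"):
            if x["conf"]>.15:print(c,f.__name__,np.round(x["uv"]),(1e3*R@(atz(c,x["uv"],.017)[:2]-o)).round())
im=cv2.imread("pics/top0.png");sc=cv2.imread("pics/scene0.png");x=cv2.resize(sc[255:375,225:395],(510,360),interpolation=2);y=cv2.resize(im[165:325,305:415],(275,400),interpolation=2)
z=np.zeros((400,785,3),np.uint8);z[:360,:510]=x;z[:,510:]=y;cv2.imwrite("pics/c4.png",z)
E
```

```text
scene call [341. 349.] [ 97. -21.]
scene call [326. 340.] [ 60. -22.]
scene call [315. 333.] [ 33. -20.]
scene call [329. 318.] [37. 25.]
scene call [352. 335.] [100.  18.]
scene call [339. 326.] [65. 22.]
scene call [342. 350.] [ 98. -21.]
scene call [326. 319.] [34. 19.]
scene call [352. 334.] [98. 19.]
scene call [314. 333.] [ 32. -21.]
scene call [327. 336.] [ 56. -12.]
scene call [338. 323.] [60. 24.]
top call [367. 229.] [ 31. -25.]
top call [343. 208.] [97. 20.]
top call [361. 220.] [ 55. -17.]
top call [344. 223.] [59. 25.]
top call [346. 236.] [26. 30.]
top call [358. 202.] [103. -21.]
top call [342. 210.] [93. 23.]
top call [348. 235.] [28. 23.]
top call [368. 228.] [ 32. -28.]
top call [358. 205.] [ 95. -19.]
top call [362. 249.] [-14.  -1.]
```

View pics/c4.png

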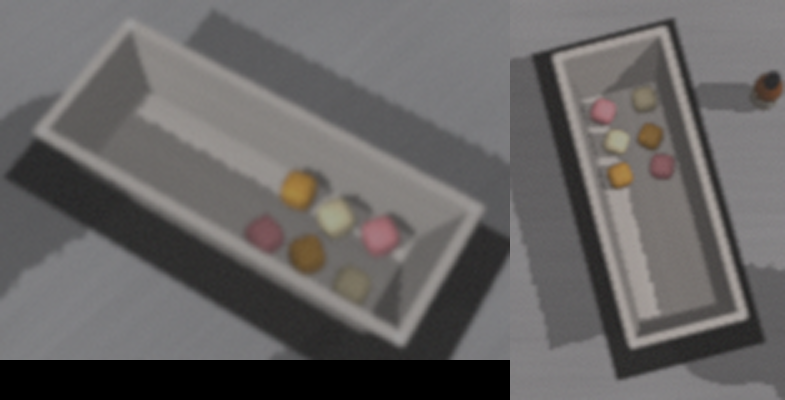

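Request:
carry_out([
  {"dp":[0,0,0.05],"yaw":0,"jaw":1},
  {"dp":[0,0,0.1],"yaw":0,"jaw":1},
  {"dp":[0,0,0.09],"yaw":0,"jaw":1},
  {"dp":[0,0,0.07],"yaw":0,"jaw":1},
  {"dp":[0,0,0.05],"yaw":0,"jaw":1},
])

```text
t: 12.75
tool_pos: [0.4164, 0.1201, 0.1403]
ee_rot: [-3.142, 0.002, 3.141]
ft_force: [0.2, 0.2, -2.0]
gripper_width: 0.0155
grasp_force: 26.7
```

```bash
python3 - <<'E'
from h import *
pose()
# pan refinement
for nm,z,l in(("rim",.06,[(553,55),(668,27),(748,318),(632,348)]),("floor",.005,[(640,318),(715,300)])):
    q=np.array([atz("top",(305+(u-510)/2.5,165+v/2.5),z)[:2] for u,v in l]);print(nm,q.round(3).tolist(),q.mean(0))
    if nm=="rim":
        d=(q[0]+q[1]-q[2]-q[3])/2;a=np.arctan2(d[1],d[0]);print(np.linalg.norm(d),np.degrees(a),np.linalg.norm(q[0]-q[1]),"origin",q.mean(0)-.0065*np.array([np.cos(a),np.sin(a)]))
        q0=q
# scene rim corners
q=np.array([atz("scene",(225+u/3,255+v/3),.06)[:2] for u,v in[(485,208),(402,345),(35,130),(132,20)]]);d=(q[0]+q[1]-q[2]-q[3])/2;a=np.arctan2(d[1],d[0]);print(q.round(3).tolist(),np.linalg.norm(d),np.degrees(a),"origin",q.mean(0)-.0065*np.array([np.cos(a),np.sin(a)]))
E
```

```text
12.75 [0.4164 0.1201 0.1403] [ 0.2  0.2 -2. ] 26.671758592128754 0.01548343393820542
scoop_nose 0.77 [0.5824 0.1201 0.0641] [352. 242.]
scoop_handle 0.98 [0.4395 0.1201 0.1384] [307. 187.]
scoop_bowl 0.88 [0.5409 0.1201 0.0883] [339. 225.]
scoop_bowl 0.4 [ 0.4505  0.1201 -0.5816] [314. 333.]
rim [[0.763, 0.02], [0.787, -0.092], [0.503, -0.155], [0.479, -0.046]] [ 0.63305544 -0.06835506]
0.2913989364037954 12.851555879159296 0.11476355895104713 origin [ 0.62671827 -0.06980083]
floor [[0.511, -0.057], [0.526, -0.13]] [ 0.51833984 -0.09363803]
[[0.768, 0.018], [0.792, -0.091], [0.508, -0.154], [0.487, -0.046]] 0.2898809382986753 12.694654215073482 origin [ 0.63258441 -0.06958849]
```

Request:
carry_out([
  {"dp":[0,0,0.05],"yaw":0,"jaw":1},
  {"dp":[0.005,-0.02,0.085],"yaw":0,"jaw":1},
  {"dp":[0.015,-0.06,0.07],"yaw":4,"jaw":1},
  {"dp":[0.025,-0.1,0.06],"yaw":8,"jaw":1},
  {"dp":[0.037,-0.14,0.06],"yaw":13,"jaw":1},
])

```text
t: 13.45
tool_pos: [0.4528, -0.0212, 0.2006]
ee_rot: [-3.141, 0.0, -2.912]
ft_force: [0.9, -0.1, -1.8]
gripper_width: 0.0155
grasp_force: 26.8
```

Request:
carry_out([
  {"dp":[0.01,-0.03,0],"yaw":0,"jaw":1},
  {"dp":[0.018,-0.06,0],"yaw":0,"jaw":1},
  {"dp":[0.023,-0.084,0],"yaw":0,"jaw":1},
  {"dp":[0.023,-0.084,0],"yaw":0,"jaw":1},
])

```text
t: 13.85
tool_pos: [0.4771, -0.107, 0.202]
ee_rot: [-3.139, 0.002, -2.919]
ft_force: [-0.8, 0.6, -1.1]
gripper_width: 0.0157
grasp_force: 26.8
```

```bash
cat >> h.py <<'E'
A=np.radians(12.7);O=np.array([.630,-.070]);ex=np.array([np.cos(A),np.sin(A)]);ey=np.array([-ex[1],ex[0]])
def pan(P):return np.round(1e3*np.r_[ex@(P[:2]-O),ey@(P[:2]-O),P[2]],1)
def posep(y=0.,names=("scoop_nose","scoop_handle","scoop_bowl")):
    # points assumed in the vertical plane pan y = y (m)
    s=robot.read_state();print(round(s["t"],2),"tcp pan",pan(s["tool_pos"]),"yaw",np.degrees(s["ee_rot"][2]),s["ft_force"].round(1),s["grasp_force"]);robot.get_image("scene");Q={}
    for n in names:
        for x in robot.place_of("scene",n)[:1]:
            e,d=ray("scene",x["uv"]);k=(y-ey@(e[:2]-O))/(ey@d[:2]);Q[n]=pan(e+d*k);print(n,round(x["conf"],2),Q[n])
    if len(Q)==3:
        h=Q["scoop_handle"]
        for n,l in(("scoop_nose",15.7),("scoop_bowl",14.2)):
            v=Q[n]-h;print("tilt",round(np.degrees(np.arctan2(-v[2],v[0]))-l,1))
E
python3 -c "
from h import *
s=robot.read_state();print(s['tool_pos']);p=pan(s['tool_pos']);posep(p[1]/1e3)"
```

```text
[ 0.47708766 -0.10698952  0.20195438]
13.85 tcp pan [-157.3   -2.5  202. ] yaw -167.23929727393292 [-0.8  0.6 -1.1] 26.831861436367035
scoop_nose 0.88 [  9.   -2.5 121.3]
scoop_handle 0.86 [-145.2   -2.5  184.4]
scoop_bowl 0.64 [-35.9  -2.5 150.9]
tilt 6.6
tilt 2.8
```

```bash
python3 -c "
from h import *
posep(-.0025);posep(-.0025)
robot.get_image('top')
for n in('scoop_nose','scoop_handle','scoop_bowl'):print([(x['uv'],x['conf']) for x in robot.place_of('top',n)[:2]])
print(proj('scene',[.477,-.107,.202]))
"
```

```text
14.05 tcp pan [-157.6    1.5  200.8] yaw -167.00937657482373 [ 0.2  0.5 -1.1] 26.839020252227783
scoop_nose 0.59 [  6.8  -2.5 130.1]
scoop_handle 0.85 [-134.3   -2.5  197.4]
scoop_bowl 0.61 [-29.9  -2.5 150.2]
tilt 9.8
tilt 10.1
14.25 tcp pan [-157.7    1.6  200.4] yaw -166.98294060157855 [ 0.8  0.7 -2.3] 26.838792264461517
scoop_nose 0.91 [ 11.4  -2.5 132.4]
scoop_handle 0.69 [-132.9   -2.5  197.1]
scoop_bowl 0.57 [-34.2  -2.5 152.3]
tilt 8.5
tilt 10.2
[([360.2, 231.7], 0.87)]
[([361.4, 245.2], 0.53)]
[([460.3, 295.9], 0.16)]
[234.74830495 235.13023248]
```

Request:
carry_out([
  {"dp":[0,0,0.05],"yaw":0,"jaw":1},
  {"dp":[0,0,0.1],"yaw":0,"jaw":1},
  {"dp":[0,0,0.09],"yaw":0,"jaw":1},
  {"dp":[0,0,0.07],"yaw":0,"jaw":1},
  {"dp":[0,0,0.05],"yaw":0,"jaw":1},
])

```text
t: 15.15
tool_pos: [0.4762, -0.1041, 0.2501]
ee_rot: [-3.14, 0.001, -2.916]
ft_force: [-1.1, -0.0, -2.3]
gripper_width: 0.0155
grasp_force: 27.0
```

Request:
carry_out([
  {"dp":[0,0,0.05],"yaw":0,"jaw":1},
  {"dp":[0,0,0.04],"yaw":0,"jaw":1},
  {"dp":[0,0,0.02],"yaw":0,"jaw":1},
  {"dp":[0,0,-0.01],"yaw":0,"jaw":1},
  {"dp":[0,0,-0.04],"yaw":0,"jaw":1},
])

```text
t: 15.65
tool_pos: [0.4764, -0.1042, 0.2098]
ee_rot: [-3.14, 0.002, -2.916]
ft_force: [0.6, -1.2, -2.0]
gripper_width: 0.0156
grasp_force: 27.3
```

```bash
python3 -c "
from h import *
posep(.0015);posep(.0015)
"
```

```text
15.65 tcp pan [-157.4    0.5  209.8] yaw -167.05500267406762 [ 0.6 -1.2 -2. ] 27.32245445251465
scoop_nose 0.77 [ -2.9   1.5 109.7]
scoop_handle 0.98 [-139.     1.5  196.3]
scoop_bowl 0.79 [-33.9   1.5 149. ]
tilt 16.8
tilt 10.0
15.85 tcp pan [-157.7    0.8  210.6] yaw -167.05388812816304 [ 0.5  0.4 -0.2] 27.303365170955658
scoop_nose 0.75 [ -1.1   1.5 117.1]
scoop_handle 0.66 [205.6   1.5 375.5]
scoop_bowl 0.9 [-45.    1.5 139.9]
tilt 113.0
tilt 122.6
```

Request:
carry_out([
  {"dp":[0,0,-0.025],"yaw":0,"jaw":1},
  {"dp":[0,0,-0.05],"yaw":0,"jaw":1},
  {"dp":[0,0,-0.075],"yaw":0,"jaw":1},
  {"dp":[0,0,-0.09],"yaw":0,"jaw":1},
  {"dp":[0,0,-0.1],"yaw":0,"jaw":1},
])

```text
t: 16.55
tool_pos: [0.476, -0.104, 0.1101]
ee_rot: [-3.141, 0.0, -2.916]
ft_force: [0.8, -0.5, -2.3]
gripper_width: 0.0157
grasp_force: 27.3
```

```bash
python3 -c "
from h import *
posep(.001);posep(.001)
import cv2;a=save('scene','s5.png');cv2.imwrite('pics/c5.png',cv2.resize(a[180:380,200:420,::-1],(660,600),interpolation=2))
"
```

```text
16.55 tcp pan [-157.7    0.7  110.1] yaw -167.04938074873564 [ 0.8 -0.5 -2.3] 27.308001816272736
scoop_nose 0.87 [-5.3  1.  15.3]
scoop_handle 0.88 [-142.7    1.    88.5]
scoop_bowl 0.81 [-46.2   1.   37.3]
tilt 12.3
tilt 13.7
16.75 tcp pan [-157.1    0.3  111.4] yaw -167.05418721395841 [ 0.2  0.2 -1.5] 27.31438547372818
scoop_nose 0.92 [ 2.4  1.  36.6]
scoop_handle 0.88 [-143.5    1.    88.2]
scoop_bowl 0.7 [-38.3   1.   38. ]
tilt 3.8
tilt 11.3
```

View pics/c5.png

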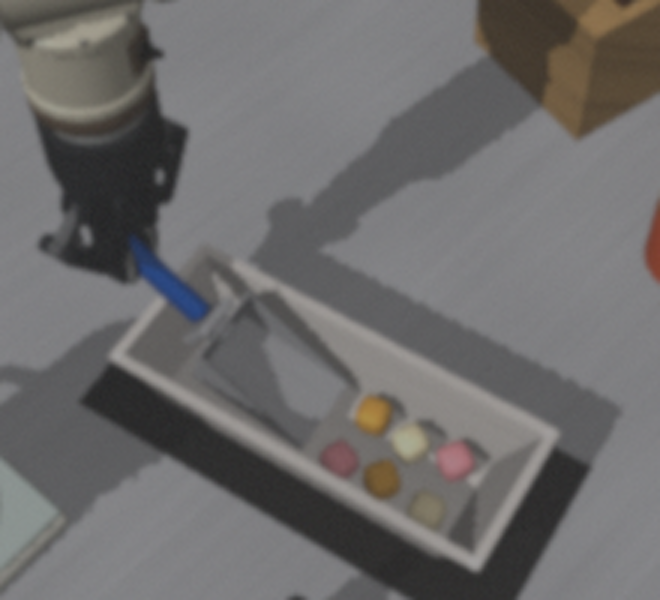

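Request:
carry_out([
  {"dp":[0,0,-0.005],"yaw":0,"jaw":1},
  {"dp":[0,0,-0.01],"yaw":0,"jaw":1},
  {"dp":[0,0,-0.015],"yaw":0,"jaw":1},
  {"dp":[0,0,-0.015],"yaw":0,"jaw":1},
])

```text
t: 17.4
tool_pos: [0.4754, -0.1036, 0.0943]
ee_rot: [3.141, -0.001, -2.916]
ft_force: [0.5, 0.4, -1.1]
gripper_width: 0.0158
grasp_force: 27.4
```

Request:
carry_out([
  {"dp":[0.005,0.001,-0.002],"yaw":0,"jaw":1},
  {"dp":[0.01,0.002,-0.004],"yaw":0,"jaw":1},
  {"dp":[0.015,0.0035,-0.006],"yaw":0,"jaw":1},
  {"dp":[0.02,0.0045,-0.007],"yaw":0,"jaw":1},
  {"dp":[0.025,0.0055,-0.008],"yaw":0,"jaw":1},
])

```text
t: 17.9
tool_pos: [0.5015, -0.0983, 0.0874]
ee_rot: [-3.141, 0.0, -2.915]
ft_force: [-2.5, -0.5, 1.9]
gripper_width: 0.0157
grasp_force: 27.6
```

```bash
cat >> h.py <<'E'
def cubes():
    robot.get_image("top");robot.get_image("scene")
    for c in("scene","top"):
        print(c,[(pan(atz(c,x["uv"],.017))[:2].tolist(),round(x["conf"],1)) for x in robot.place_of(c,"cube0")[:7] if x["conf"]>.2])
E
python3 -c "
from h import *
posep(.001);posep(.001);cubes()
"
```

```text
17.9 tcp pan [-131.6    0.6   87.4] yaw -167.04066032880593 [-2.5 -0.5  1.9] 27.57885754108429
scoop_nose 0.61 [31.   1.  -2.9]
scoop_handle 0.7 [-120.1    1.    66.7]
scoop_bowl 0.71 [-17.3   1.   13.1]
tilt 9.0
tilt 13.3
18.1 tcp pan [-131.7    0.7   87.3] yaw -167.04654415793058 [ 1.6 -0.7  0.4] 27.30634778738022
scoop_handle 0.61 [-121.6    1.    63.5]
scene [([42.3, -22.8], 0.7), ([44.9, 27.3], 0.7), ([91.0, 24.9], 0.7), ([61.6, -7.3], 0.6), ([88.1, -19.2], 0.5), ([63.6, 20.5], 0.4)]
top [([40.2, -20.8], 0.7), ([63.1, 20.3], 0.7), ([63.1, -16.0], 0.7), ([97.8, -11.8], 0.5), ([32.1, 22.3], 0.5), ([101.8, 24.9], 0.5), ([-24.4, 402.5], 0.4)]
```

Request:
carry_out([
  {"dp":[0.008,0.002,-0.002],"yaw":0,"jaw":1},
  {"dp":[0.016,0.0035,-0.004],"yaw":0,"jaw":1},
  {"dp":[0.024,0.0055,-0.006],"yaw":0,"jaw":1},
  {"dp":[0.032,0.007,-0.007],"yaw":0,"jaw":1},
  {"dp":[0.04,0.009,-0.008],"yaw":0,"jaw":1},
])

```text
t: 19.0
tool_pos: [0.5414, -0.0891, 0.079]
ee_rot: [3.141, -0.001, -2.915]
ft_force: [-4.0, -0.3, 2.9]
gripper_width: 0.0158
grasp_force: 27.3
```

```bash
python3 -c "
from h import *
posep(.001);cubes()
"
```

```text
19.0 tcp pan [-90.6   0.8  79. ] yaw -167.03476551432968 [-4.  -0.3  2.9] 27.320359647274017
scoop_nose 0.92 [ 68.6   1.  -23. ]
scoop_handle 0.64 [-75.5   1.   53.2]
scoop_bowl 0.68 [37.7  1.  41. ]
tilt 12.2
tilt -8.0
scene [([109.1, -19.7], 0.7), ([80.5, -25.8], 0.7), ([85.7, -1.3], 0.6), ([62.6, -13.6], 0.5), ([65.6, 15.5], 0.5), ([101.9, 14.1], 0.4)]
top [([26.8, 4.8], 0.6), ([108.2, 20.1], 0.6), ([116.8, -22.2], 0.6), ([71.6, 15.8], 0.5), ([79.5, 5.8], 0.4)]
```

Request:
carry_out([
  {"dp":[0.006,0.0015,-0.002],"yaw":0,"jaw":1},
  {"dp":[0.012,0.0025,-0.004],"yaw":0,"jaw":1},
  {"dp":[0.018,0.004,-0.006],"yaw":0,"jaw":1},
  {"dp":[0.023,0.005,-0.009],"yaw":0,"jaw":1},
  {"dp":[0.027,0.006,-0.012],"yaw":0,"jaw":1},
])

```text
t: 19.9
tool_pos: [0.5676, -0.0832, 0.0667]
ee_rot: [3.141, -0.002, -2.915]
ft_force: [-2.7, -0.4, 2.2]
gripper_width: 0.0154
grasp_force: 26.6
```

```bash
python3 -c "
from h import *
posep(.001);cubes()
a=cv2.imread('pics/scene0.png')
s=robot.get_image('scene');t=robot.get_image('top')
cv2.imwrite('pics/c6.png',np.hstack([cv2.resize(s[220:380,210:410,::-1],(500,400),interpolation=2),cv2.resize(t[165:325,310:410,::-1],(250,400),interpolation=2)]))
"
```

```text
19.9 tcp pan [-63.7   0.8  66.7] yaw -167.03940228774587 [-2.7 -0.4  2.2] 26.614885926246643
scoop_bowl 0.89 [58.8  1.  18. ]
scene [([80.1, -19.6], 0.7), ([74.7, -1.3], 0.7), ([98.1, 4.3], 0.6), ([108.5, 17.7], 0.5), ([64.8, -2.9], 0.5), ([-196.6, -206.6], 0.5), ([81.0, 18.1], 0.5)]
top [([109.6, -29.3], 0.6), ([69.2, -3.5], 0.5), ([95.3, -36.6], 0.5), ([109.2, 22.7], 0.4), ([70.3, 19.0], 0.4)]
```

View pics/c6.png

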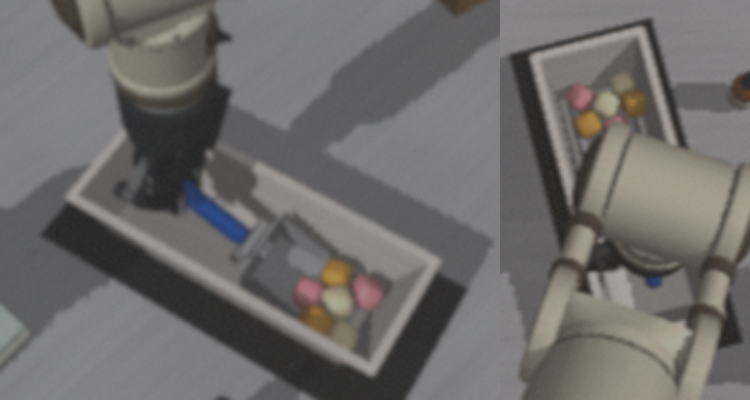

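Request:
carry_out([
  {"dp":[0.001,0,-0.005],"yaw":0,"jaw":1},
  {"dp":[0.002,0,-0.01],"yaw":0,"jaw":1},
  {"dp":[0.002,0.0005,-0.015],"yaw":0,"jaw":1},
  {"dp":[0.003,0.0005,-0.02],"yaw":0,"jaw":1},
  {"dp":[0.003,0.0005,-0.024],"yaw":0,"jaw":1},
])

```text
t: 20.9
tool_pos: [0.571, -0.0832, 0.0434]
ee_rot: [-3.141, -0.0, -2.916]
ft_force: [-3.4, -1.4, 6.1]
gripper_width: 0.0161
grasp_force: 26.8
```

```bash
python3 -c "
from h import *
posep(.001);posep(.001);cubes()
"
```

```text
20.9 tcp pan [-60.5   0.1  43.4] yaw -167.0528134797261 [-3.4 -1.4  6.1] 26.826034784317017
scoop_nose 0.56 [116.7   1.   27.3]
scoop_handle 0.73 [-47.4   1.   27.6]
scoop_bowl 0.6 [66.2  1.  20.5]
tilt -15.6
tilt -10.6
21.1 tcp pan [-60.4   0.2  43.2] yaw -167.06009041237925 [-1.4 -1.2  0.9] 26.161948442459106
scoop_nose 0.68 [103.4   1.   23.4]
scoop_handle 0.69 [-41.    1.   39.2]
scoop_bowl 0.17 [ -60.1    1.  -554.1]
tilt -9.5
tilt 77.6
scene [([117.8, 16.9], 0.7), ([112.8, -17.3], 0.7), ([69.9, -144.4], 0.7), ([102.6, 2.2], 0.7), ([83.9, -18.5], 0.6), ([88.2, 15.3], 0.6), ([78.6, -4.4], 0.6)]
top [([123.5, 19.8], 0.6), ([125.6, -29.4], 0.6), ([-19.7, 407.3], 0.5), ([103.5, 2.9], 0.5), ([76.7, -15.2], 0.5), ([98.1, -29.9], 0.5), ([96.2, 24.5], 0.5)]
```

Request:
carry_out([
  {"dp":[0,0,0],"yaw":0,"jaw":1},
  {"dp":[0,0,0],"yaw":0,"jaw":1},
  {"dp":[0,0,0.005],"yaw":0,"jaw":1},
  {"dp":[-0.001,0,0.015],"yaw":0,"jaw":1},
  {"dp":[-0.002,0,0.027],"yaw":0,"jaw":1},
], force=100)

```text
t: 22.0
tool_pos: [0.568, -0.0824, 0.0704]
ee_rot: [3.14, -0.002, -2.915]
ft_force: [0.2, -0.7, -1.8]
gripper_width: 0.0142
grasp_force: 97.4
```

Request:
carry_out([
  {"dp":[-0.003,-0.001,0.015],"yaw":0,"jaw":1},
  {"dp":[-0.006,-0.002,0.03],"yaw":0,"jaw":1},
  {"dp":[-0.01,-0.002,0.045],"yaw":0,"jaw":1},
  {"dp":[-0.015,-0.003,0.06],"yaw":0,"jaw":1},
  {"dp":[-0.02,-0.004,0.075],"yaw":0,"jaw":1},
])

```text
t: 22.5
tool_pos: [0.5489, -0.0871, 0.1474]
ee_rot: [-3.141, 0.001, -2.916]
ft_force: [-0.1, 0.3, -2.3]
gripper_width: 0.0143
grasp_force: 97.5
```

```bash
python3 -c "
from h import *
posep(.001)
p=robot.place_of('scene','cube0');print([(np.round(x['uv']).tolist(),round(x['conf'],2)) for x in p])
robot.get_image('top');p=robot.place_of('top','cube0');print([(np.round(x['uv']).tolist(),round(x['conf'],2)) for x in p])
s=save('scene','s7.png');t=save('top','t7.png')
cv2.imwrite('pics/c7.png',np.hstack([cv2.resize(s[200:360,210:410,::-1],(500,400),interpolation=2),cv2.resize(t[165:325,310:410,::-1],(250,400),interpolation=2)]))
"
```

```text
22.5 tcp pan [-82.9   1.2 147.4] yaw -167.05362917758993 [-0.1  0.3 -2.3] 97.50835418701172
scoop_nose 0.69 [ 93.3   1.  118. ]
scoop_handle 0.9 [-70.6   1.  131.5]
scoop_bowl 0.88 [ 43.7   1.  134.5]
tilt -11.0
tilt -15.7
[([332.0, 345.0], 0.66), ([330.0, 332.0], 0.61), ([342.0, 310.0], 0.57), ([328.0, 307.0], 0.49), ([343.0, 352.0], 0.46), ([341.0, 305.0], 0.45)]
[([358.0, 204.0], 0.53), ([348.0, 212.0], 0.46)]
```

View pics/c7.png

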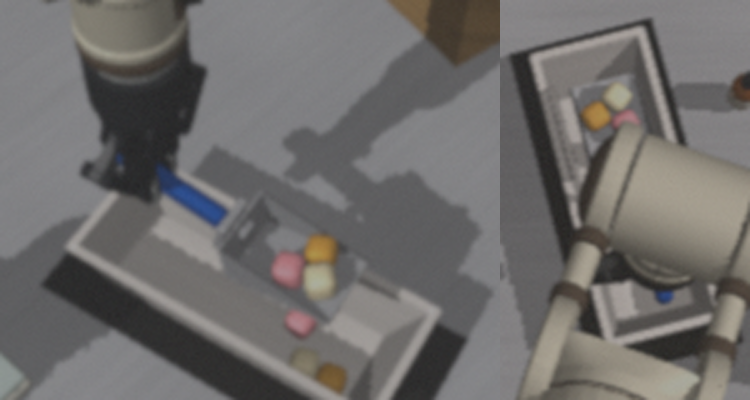

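Request:
carry_out([
  {"dp":[0,0,0.015],"yaw":0,"jaw":1},
  {"dp":[-0.003,-0.003,0.035],"yaw":-1,"jaw":1},
  {"dp":[-0.009,-0.008,0.06],"yaw":-3,"jaw":1},
  {"dp":[-0.019,-0.016,0.085],"yaw":-6,"jaw":1},
  {"dp":[-0.031,-0.027,0.1],"yaw":-10,"jaw":1},
])

```text
t: 23.45
tool_pos: [0.5186, -0.1142, 0.2487]
ee_rot: [-3.14, 0.004, -3.092]
ft_force: [1.3, 1.1, -1.5]
gripper_width: 0.0144
grasp_force: 97.6
```

Request:
carry_out([
  {"dp":[-0.013,-0.011,0.003],"yaw":-4,"jaw":1},
  {"dp":[-0.026,-0.023,0.003],"yaw":-8,"jaw":1},
  {"dp":[-0.039,-0.034,0.003],"yaw":-12,"jaw":1},
  {"dp":[-0.052,-0.045,0.003],"yaw":-16,"jaw":1},
  {"dp":[-0.065,-0.056,0.003],"yaw":-20,"jaw":1},
])

```text
t: 23.95
tool_pos: [0.4525, -0.1703, 0.2494]
ee_rot: [-3.141, 0.001, 2.841]
ft_force: [-0.6, 0.2, -2.1]
gripper_width: 0.0143
grasp_force: 97.6
```

Request:
carry_out([
  {"dp":[-0.013,-0.012,0],"yaw":-4,"jaw":1},
  {"dp":[-0.026,-0.024,0],"yaw":-8,"jaw":1},
  {"dp":[-0.039,-0.035,0],"yaw":-12,"jaw":1},
  {"dp":[-0.05,-0.044,0],"yaw":-16,"jaw":1},
  {"dp":[-0.056,-0.05,0],"yaw":-18,"jaw":1},
])

```text
t: 24.45
tool_pos: [0.3964, -0.2205, 0.2492]
ee_rot: [-3.141, 0.001, 2.527]
ft_force: [-0.2, 0.8, -2.4]
gripper_width: 0.0143
grasp_force: 97.6
```

```bash
cat > j.py <<'E'
from h import *
s=robot.read_state();print(round(s["t"],2),s["tool_pos"].round(4),np.degrees(s["ee_rot"]).round(1),"q6",s["joint_positions"].round(2),s["ft_force"].round(1),s["grasp_force"])
R={}
for c in("scene","top"):
    robot.get_image(c)
    for n in("scoop_nose","scoop_handle","scoop_bowl","jug","jug_rim","cube0"):
        r=[x for x in robot.place_of(c,n) if x["conf"]>.35];R[c,n]=[x["uv"] for x in r]
        if n=="cube0":print(c,n,[(np.round(x["uv"]).tolist(),round(x["conf"],1)) for x in r])
w=np.degrees(s["ee_rot"][2])+180+0;h=np.radians(w);d=np.array([np.cos(h),np.sin(h)]);n=np.array([-d[1],d[0]]);T=s["tool_pos"]
for k in("scoop_nose","scoop_handle","scoop_bowl"):
    for uv in R["scene",k][:1]:
        e,v=ray("scene",uv);a=(n@(T[:2]-e[:2]))/(n@v[:2]);p=e+a*v;print(k,"fwd",(d@(p[:2]-T[:2])).round(3),"z",p[2].round(3),"dz",(p[2]-T[2]).round(3))
for k,z in(("jug",.02),("jug_rim",.135)):
    for c in("scene","top"):
        for uv in R[c,k][:1]:
            p=atz(c,uv,z);print(c,k,p[:2].round(3),"rel tool fwd,lat",(d@(p[:2]-T[:2])).round(3),(n@(p[:2]-T[:2])).round(3))
E
python3 j.py
```

```text
24.45 [ 0.3964 -0.2205  0.2492] [-1.800e+02  1.000e-01  1.448e+02] q6 [-0.78 -0.16  1.93 -0.    1.38 -1.73] [-0.2  0.8 -2.4] 97.60536432266235
scene cube0 [([330.0, 346.0], 0.7), ([151.0, 311.0], 0.7), ([340.0, 348.0], 0.7), ([163.0, 302.0], 0.6), ([150.0, 299.0], 0.6), ([333.0, 328.0], 0.5)]
top cube0 [([488.0, 277.0], 0.7), ([353.0, 224.0], 0.6), ([363.0, 211.0], 0.6), ([483.0, 285.0], 0.5), ([360.0, 204.0], 0.5), ([476.0, 278.0], 0.4)]
scoop_nose fwd 0.183 z 0.233 dz -0.016
scoop_handle fwd 0.017 z 0.246 dz -0.003
scoop_bowl fwd 0.131 z 0.225 dz -0.024
top jug [ 0.489 -0.307] rel tool fwd,lat 0.126 -0.017
scene jug_rim [ 0.489 -0.31 ] rel tool fwd,lat 0.127 -0.02
```

Request:
carry_out([
  {"dp":[-0.006,-0.004,0.002],"yaw":0,"jaw":1},
  {"dp":[-0.012,-0.008,0.004],"yaw":0,"jaw":1},
  {"dp":[-0.0175,-0.011,0.005],"yaw":0,"jaw":1},
  {"dp":[-0.0175,-0.011,0.005],"yaw":0,"jaw":1},
])

```text
t: 25.55
tool_pos: [0.3787, -0.2315, 0.2536]
ee_rot: [-3.141, 0.001, 2.528]
ft_force: [-0.4, -0.5, -2.7]
gripper_width: 0.0145
grasp_force: 97.7
```

Request:
carry_out([
  {"dp":[0,0,0],"yaw":0,"jaw":1},
  {"dp":[0,0,0],"yaw":0,"jaw":1},
  {"dp":[0,0,0],"yaw":0,"jaw":1},
  {"dp":[0,0,0],"yaw":0,"jaw":1},
  {"dp":[0,0,0],"yaw":0,"jaw":1},
], force=20)

```text
t: 26.05
tool_pos: [0.3794, -0.2308, 0.2532]
ee_rot: [3.142, -0.0, 2.53]
ft_force: [-0.3, 0.2, -2.2]
gripper_width: 0.0145
grasp_force: 97.7
```

```bash
python3 j.py
```

```text
26.05 [ 0.3794 -0.2308  0.2532] [180.  -0. 145.] q6 [-0.82 -0.19  1.95  0.    1.39 -1.78] [-0.3  0.2 -2.2] 97.69570827484131
scene cube0 [([136.0, 304.0], 0.8), ([331.0, 343.0], 0.6), ([343.0, 349.0], 0.6), ([148.0, 296.0], 0.5), ([138.0, 294.0], 0.5), ([330.0, 331.0], 0.5)]
top cube0 [([357.0, 202.0], 0.7), ([492.0, 297.0], 0.6), ([362.0, 212.0], 0.6), ([494.0, 288.0], 0.5), ([482.0, 286.0], 0.5), ([352.0, 225.0], 0.4)]
scoop_nose fwd 0.184 z 0.24 dz -0.013
scoop_handle fwd 0.014 z 0.238 dz -0.015
scoop_bowl fwd 0.019 z 0.251 dz -0.002
scene jug [ 0.489 -0.311] rel tool fwd,lat 0.136 -0.003
top jug [ 0.494 -0.31 ] rel tool fwd,lat 0.139 0.0
scene jug_rim [ 0.492 -0.315] rel tool fwd,lat 0.141 -0.005
top jug_rim [ 0.501 -0.312] rel tool fwd,lat 0.146 0.003
```

Request:
carry_out([
  {"dp":[0,0,0],"yaw":0,"jaw":0.645},
  {"dp":[0,0,0],"yaw":0,"jaw":0.64},
  {"dp":[0,0,0],"yaw":0,"jaw":0.635},
  {"dp":[0,0,0],"yaw":0,"jaw":0.635},
])

```text
t: 27.15
tool_pos: [0.3794, -0.2309, 0.2533]
ee_rot: [-3.142, -0.0, 2.53]
ft_force: [-0.6, 0.8, -1.4]
gripper_width: 0.0154
grasp_force: 21.9
```

```bash
python3 j.py
```

```text
27.15 [ 0.3794 -0.2309  0.2533] [-180.    -0.   144.9] q6 [-0.82 -0.19  1.95 -0.    1.39 -1.78] [-0.6  0.8 -1.4] 21.937927901744843
scene cube0 [([331.0, 343.0], 0.7), ([339.0, 348.0], 0.7), ([150.0, 298.0], 0.6), ([133.0, 306.0], 0.5), ([330.0, 330.0], 0.5), ([136.0, 294.0], 0.5)]
top cube0 [([496.0, 285.0], 0.7), ([491.0, 298.0], 0.6), ([359.0, 205.0], 0.6), ([350.0, 225.0], 0.5), ([360.0, 214.0], 0.4), ([484.0, 286.0], 0.4)]
scoop_nose fwd 0.184 z 0.24 dz -0.014
scoop_handle fwd 0.023 z 0.251 dz -0.002
scoop_bowl fwd 0.131 z 0.233 dz -0.021
scene jug [ 0.484 -0.311] rel tool fwd,lat 0.132 -0.006
top jug [ 0.488 -0.303] rel tool fwd,lat 0.13 0.004
scene jug_rim [ 0.493 -0.312] rel tool fwd,lat 0.14 -0.001
top jug_rim [ 0.501 -0.313] rel tool fwd,lat 0.146 0.002
```

Request:
carry_out([
  {"dp":[0,0,0],"yaw":0,"jaw":0.634},
  {"dp":[0,0,0],"yaw":0,"jaw":0.633},
  {"dp":[0,0,0],"yaw":0,"jaw":0.633},
])

```text
t: 28.15
tool_pos: [0.3794, -0.2309, 0.2533]
ee_rot: [3.142, 0.0, 2.53]
ft_force: [0.2, 0.6, -2.1]
gripper_width: 0.0157
grasp_force: 17.4
```

```bash
python3 j.py
```

```text
28.15 [ 0.3794 -0.2309  0.2533] [180.   0. 145.] q6 [-0.82 -0.19  1.95  0.    1.39 -1.78] [ 0.2  0.6 -2.1] 17.375095188617706
scene cube0 [([149.0, 297.0], 0.8), ([329.0, 330.0], 0.7), ([331.0, 343.0], 0.6), ([344.0, 349.0], 0.6), ([134.0, 302.0], 0.6), ([138.0, 295.0], 0.5)]
top cube0 [([493.0, 296.0], 0.6), ([482.0, 286.0], 0.4), ([359.0, 202.0], 0.4), ([354.0, 224.0], 0.4), ([496.0, 285.0], 0.4), ([361.0, 215.0], 0.4)]
scoop_nose fwd 0.178 z 0.236 dz -0.017
scoop_handle fwd 0.02 z 0.247 dz -0.006
scoop_bowl fwd 0.133 z 0.234 dz -0.019
scene jug [ 0.489 -0.312] rel tool fwd,lat 0.136 -0.003
top jug [ 0.485 -0.303] rel tool fwd,lat 0.128 0.002
scene jug_rim [ 0.49  -0.311] rel tool fwd,lat 0.137 -0.002
top jug_rim [ 0.499 -0.317] rel tool fwd,lat 0.147 -0.002
```

Request:
carry_out([
  {"dp":[0,0,0],"yaw":0,"jaw":0.632},
  {"dp":[0,0,0],"yaw":0,"jaw":0.631},
  {"dp":[0,0,0],"yaw":0,"jaw":0.631},
])

```text
t: 29.15
tool_pos: [0.3794, -0.2309, 0.2534]
ee_rot: [-3.142, 0.0, 2.53]
ft_force: [0.1, 1.4, -1.6]
gripper_width: 0.0156
grasp_force: 13.6
```

```bash
cat > k.py <<'E'
from h import *
s=robot.read_state();T=s["tool_pos"];h=s["ee_rot"][2]+np.pi;d=np.array([np.cos(h),np.sin(h)]);n=np.array([-d[1],d[0]])
robot.get_image("scene");print(s["t"],s["grasp_force"])
for k in("scoop_nose","scoop_bowl"):
    for x in robot.place_of("scene",k)[:1]:
        e,v=ray("scene",x["uv"]);p=e+v*(n@(T[:2]-e[:2]))/(n@v[:2]);print(k,round(x["conf"],2),"fwd",(d@(p[:2]-T[:2])).round(3),"dz",(p[2]-T[2]).round(3))
E
python3 k.py
```

```text
29.15 13.604975491762161
scoop_nose 0.9 fwd 0.143 dz -0.107
scoop_bowl 0.73 fwd 0.105 dz -0.085
```

```bash
python3 k.py; python3 j.py | grep -E "cube|nose"
```

```text
29.3 13.97371619939804
scoop_nose 0.79 fwd 0.121 dz -0.136
scoop_bowl 0.78 fwd 0.091 dz -0.102
scene cube0 [([331.0, 346.0], 0.7), ([158.0, 339.0], 0.5), ([340.0, 349.0], 0.5), ([164.0, 358.0], 0.4), ([330.0, 328.0], 0.4)]
top cube0 [([352.0, 225.0], 0.6), ([358.0, 202.0], 0.6), ([361.0, 210.0], 0.6), ([460.0, 284.0], 0.5), ([470.0, 283.0], 0.5), ([474.0, 303.0], 0.5)]
scoop_nose fwd 0.12 z 0.122 dz -0.132
```

```bash
python3 - <<'E'
from h import *
for c in("top","scene"):
    robot.get_image(c)
    for x in robot.place_of(c,"cube0"):
        p=atz(c,x["uv"],.035)
        if x["conf"]>.3 and p[1]<-.2:print(c,np.round(x["uv"]),round(x["conf"],2),p.round(3))
E
```

```text
top [473. 285.] 0.54 [ 0.518 -0.33   0.035]
top [472. 300.] 0.51 [ 0.483 -0.326  0.035]
top [460. 285.] 0.45 [ 0.519 -0.299  0.035]
scene [162. 353.] 0.45 [ 0.486 -0.331  0.035]
```

Request:
carry_out([
  {"dp":[0,0,0],"yaw":0,"jaw":1},
  {"dp":[0,0,0],"yaw":0,"jaw":1},
  {"dp":[0,0,0.02],"yaw":0,"jaw":1},
  {"dp":[0,0,0.05],"yaw":0,"jaw":1},
  {"dp":[-0.01,0.007,0.07],"yaw":0,"jaw":1},
], force=40)

```text
t: 30.85
tool_pos: [0.3694, -0.224, 0.3243]
ee_rot: [-3.142, -0.001, 2.53]
ft_force: [0.0, -0.6, -1.3]
gripper_width: 0.0155
grasp_force: 39.5
```

```bash
python3 k.py; python3 - <<'E'
from h import *
for c in("top","scene"):
    robot.get_image(c)
    for x in robot.place_of(c,"cube0"):
        p=atz(c,x["uv"],.035)
        if x["conf"]>.2 and p[1]<-.2:print(c,np.round(x["uv"]),round(x["conf"],2),p.round(3))
E
```

```text
30.85 39.53560709953308
scoop_nose 0.57 fwd 0.128 dz -0.132
scoop_bowl 0.97 fwd 0.081 dz -0.111
top [461. 285.] 0.62 [ 0.519 -0.302  0.035]
top [471. 284.] 0.46 [ 0.519 -0.327  0.035]
top [474. 299.] 0.41 [ 0.484 -0.33   0.035]
```

Request:
carry_out([
  {"dp":[0.004,0.025,0],"yaw":4,"jaw":1},
  {"dp":[0.01,0.06,0],"yaw":8,"jaw":1},
  {"dp":[0.015,0.1,0],"yaw":12,"jaw":1},
  {"dp":[0.02,0.14,0],"yaw":16,"jaw":1},
  {"dp":[0.025,0.18,0],"yaw":20,"jaw":1},
])

```text
t: 31.7
tool_pos: [0.394, -0.0423, 0.322]
ee_rot: [3.141, -0.002, 2.881]
ft_force: [0.5, 0.4, -2.2]
gripper_width: 0.0156
grasp_force: 39.7
```

Request:
carry_out([
  {"dp":[0.006,0.04,0],"yaw":4,"jaw":1},
  {"dp":[0.012,0.08,0],"yaw":8,"jaw":1},
  {"dp":[0.018,0.12,-0.02],"yaw":12,"jaw":1},
  {"dp":[0.022,0.15,-0.05],"yaw":15,"jaw":1},
  {"dp":[0.022,0.163,-0.09],"yaw":15,"jaw":1},
])

```text
t: 32.2
tool_pos: [0.417, 0.1216, 0.2327]
ee_rot: [3.141, 0.002, -3.138]
ft_force: [-0.4, -0.1, -2.8]
gripper_width: 0.0151
grasp_force: 39.7
```

Request:
carry_out([
  {"dp":[0,0,-0.025],"yaw":0,"jaw":1},
  {"dp":[0,0,-0.05],"yaw":0,"jaw":1},
  {"dp":[0,0,-0.07],"yaw":0,"jaw":1},
  {"dp":[0,0,-0.085],"yaw":0,"jaw":1},
  {"dp":[0,0,-0.085],"yaw":0,"jaw":1},
])

```text
t: 32.7
tool_pos: [0.4137, 0.1191, 0.1449]
ee_rot: [-3.142, -0.008, 3.141]
ft_force: [-0.6, 0.8, -1.8]
gripper_width: 0.0156
grasp_force: 39.7
```

```bash
python3 k.py
```

```text
32.7 39.70854878425598
scoop_nose 0.6 fwd 0.117 dz -0.148
```

Request:
carry_out([
  {"dp":[0,0,0],"yaw":0,"jaw":0.636},
  {"dp":[0,0,0],"yaw":0,"jaw":0.634},
  {"dp":[-0.007,0,-0.01],"yaw":0,"jaw":0.634},
  {"dp":[-0.015,0,-0.02],"yaw":0,"jaw":0.634},
  {"dp":[-0.028,0,-0.038],"yaw":0,"jaw":0.634},
])

```text
t: 33.35
tool_pos: [0.3887, 0.1191, 0.1106]
ee_rot: [-3.142, 0.002, 3.141]
ft_force: [-1.4, 0.1, 1.7]
gripper_width: 0.0158
grasp_force: 21.0
```

Request:
carry_out([
  {"dp":[-0.008,0,-0.013],"yaw":0,"jaw":0.634},
  {"dp":[-0.015,0,-0.027],"yaw":0,"jaw":0.634},
  {"dp":[-0.021,0,-0.04],"yaw":0,"jaw":0.634},
  {"dp":[-0.026,0,-0.05],"yaw":0,"jaw":0.634},
  {"dp":[-0.028,0,-0.055],"yaw":0,"jaw":0.634},
])

```text
t: 33.85
tool_pos: [0.3591, 0.1192, 0.0542]
ee_rot: [3.142, -0.002, 3.141]
ft_force: [-0.7, 0.8, 0.5]
gripper_width: 0.0155
grasp_force: 18.9
```

```bash
python3 k.py
```

```text
33.85 18.941347002983093
scoop_nose 0.96 fwd 0.165 dz -0.068
scoop_bowl 0.58 fwd 0.12 dz -0.041
```

Nearly flat; release, retreat upward and check.

Request:
carry_out([
  {"dp":[0,0,-0.002],"yaw":0,"jaw":0.634},
  {"dp":[0,0,-0.002],"yaw":0,"jaw":-1},
  {"dp":[0,0,-0.002],"yaw":0,"jaw":-1},
  {"dp":[0,0,-0.002],"yaw":0,"jaw":-1},
  {"dp":[0,0,-0.002],"yaw":0,"jaw":-1},
])

```text
t: 34.5
tool_pos: [0.3606, 0.1191, 0.0535]
ee_rot: [-3.142, 0.001, 3.141]
ft_force: [0.4, -0.1, -0.5]
gripper_width: 0.0727
grasp_force: 0.0
```

Request:
carry_out([
  {"dp":[0,0,0],"yaw":0,"jaw":-1},
  {"dp":[0,0,0.03],"yaw":0,"jaw":-1},
  {"dp":[0,0,0.08],"yaw":0,"jaw":-1},
  {"dp":[0,0,0.13],"yaw":0,"jaw":-1},
  {"dp":[0,0,0.17],"yaw":0,"jaw":-1},
])

```text
t: 35.0
tool_pos: [0.3607, 0.1191, 0.2263]
ee_rot: [-3.142, 0.003, 3.141]
ft_force: [0.9, -0.4, 0.3]
gripper_width: 0.0856
grasp_force: 0.0
```

```bash
python3 - <<'E'
from h import *
s=robot.read_state();print(s["t"],s["tool_pos"],s["gripper_width"])
pose(.119)
robot.get_image("top");robot.get_image("scene")
for n,z in(("scoop_handle",.044),("scoop_bowl",.016),("jug",.02),("jug_rim",.135),("oil_bottle",0),("jar",0),("jar_lid",0),("cube0",.035)):
    for c in("scene","top"):print(n,c,[(atz(c,x["uv"],z).round(3)[:2].tolist(),round(x["conf"],1)) for x in robot.place_of(c,n) if x["conf"]>.35])
E
```

```text
35.0 [0.36070715 0.11914739 0.22629713] 0.08557825157786239
35.0 [0.3607 0.1191 0.2263] [ 0.9 -0.4  0.3] 0.0 0.08557825157786239
scoop_nose 0.6 [ 0.5239  0.119  -0.0064] [332. 246.]
scoop_nose 0.33 [ 0.4067  0.119  -0.5662] [305. 323.]
scoop_handle 0.7 [0.3855 0.119  0.0423] [292. 203.]
scoop_bowl 0.62 [0.4894 0.119  0.0081] [322. 235.]
scoop_bowl 0.54 [-2.6834  0.119  -5.3442] [167. 341.]
scoop_handle scene [([0.381, 0.123], 0.6)]
scoop_handle top []
scoop_bowl scene [([0.495, 0.113], 0.7)]
scoop_bowl top [([0.481, 0.116], 0.7), ([0.465, -0.316], 0.6)]
jug scene [([0.487, -0.315], 0.9)]
jug top []
jug_rim scene [([0.49, -0.314], 0.7), ([0.553, -0.32], 0.7), ([0.557, 0.047], 0.7)]
jug_rim top [([0.498, -0.305], 0.8)]
oil_bottle scene [([0.726, -0.193], 0.8)]
oil_bottle top [([0.729, -0.188], 0.6)]
jar scene [([0.733, 0.236], 0.8)]
jar top [([0.73, 0.236], 0.8)]
jar_lid scene [([0.716, 0.334], 0.6)]
jar_lid top [([0.707, 0.346], 0.6), ([0.732, 0.231], 0.5)]
cube0 scene [([0.707, -0.086], 0.6), ([0.685, -0.055], 0.6), ([0.728, -0.072], 0.6), ([0.487, -0.332], 0.4)]
cube0 top [([0.734, -0.063], 0.6), ([0.668, -0.051], 0.6), ([0.522, -0.327], 0.5), ([0.486, -0.335], 0.4), ([0.694, -0.076], 0.4)]
```

```bash
python3 -c "
from workcell import robot
print(robot.sign_off())"
```

```text
the job is handed in; nothing more can be done
None
```

The job is handed in at about 35 s, but no verdict came back: three cubes went from the pan into the jug, none seen spilled (one was missed in the last look), the jug is on the scale, the bystanders are unmoved, and the scoop lies released on the bench.

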